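# Tumble the bored casting over the turnover step

## Task

Two alloy castings wait side by side on the upper deck of the wooden turnover step. Push the plain box-shaped one, with two bores in its rear end, forward over the step edge so that it tumbles once into the lower well and stands there on its front end with the bored end facing up; do not lift it. Leave the casting with the round boss where it is.

Things in the scene. Friction and masses are not known exactly. Their poses are not given: they have to be found in the camera images.
- turnover_step: Fixed wooden turnover step, 172 (x -76 to +96) x 146 (y) mm; origin at bench height, z up, x = tumbling direction from deck to well. Upper deck: 30 mm above the bench, from x -75 to the edge at x +10. Strips 6 wide and 6 high on the deck (x -75 to -5) at y -70, 0, +70 bound two lanes centred on y -35 and +35, one casting in each.
- step_edge (a point): Middle of the deck's metal-nosed front edge, 30 mm above the bench, axes as the step's. In front of it the lower well: 70 mm long, as wide as the step, floor 22 mm below this edge (8 mm above the bench), closed by a stop rail 12 thick, 38 mm above the bench.
- box_casting_center (a point): Centre of the casting to tumble: rounded alloy box 44 (x) x 38 (y) x 34 (z) mm, 0.08 to 0.17 kg, two 12 mm dark bores in its rear (-x) end. Starts upright in either lane, x along the step's x within 5 degrees. With half its length past the edge it tips over it; pushed on until the pusher is just past the edge it stands on its front end, x down, centre 30 mm above the bench.
- boss_casting_center (a point): Centre (17 mm above its underside) of the other alloy casting, which stays in its lane: flat foot 44 x 38 x 12 mm with a round boss 30 mm in diameter, 34 mm high in all, loose.
There are look-alikes about, which are no part of the job. Leave any orange look-alike of the part that bears box_casting_center alone.

How it is judged:
At the end, for the whole second after the job is handed in: The box-shaped casting rests in the lower well on its front end, bored end up within 10 degrees, centre between step face and stop rail and 30 mm above the bench within 5 mm; the boss casting is upright (10 degrees) on the deck within 15 mm of its start (angle between box_casting_center's own x axis and vertical above 2.96 rad and x of box_casting_center in the frame of turnover_step between 0.02 and 0.07 m and y of box_casting_center in the frame of turnover_step between -0.08 and 0.08 m and z of box_casting_center in the frame of turnover_step between 0.025 and 0.035 m and linear speed of box_casting below 0.02 m/s and distance of boss_casting_center from where it was at the start of the episode below 0.015 m and angle between boss_casting_center's own z axis and vertical below 0.17 rad); the robot touches nothing.
It fails at once if the box-shaped casting is lifted: its centre rises more than 75 mm above the bench (28 mm above its start) (height (world z) of box_casting_center above 0.075 m).
It fails at once if the casting with the round boss is moved by more than 15 mm (distance of boss_casting_center from where it was at the start of the episode above 0.015 m).
It also fails if it takes over 38 s, if anything falls off the work surface, if the arm or the gripper's body presses on something with over 40 N, if the wrist force passes 120 N, or if a joint passes its speed limit or range.

## Robot

A 6-joint arm with a two-finger parallel gripper is mounted at the origin on a cart in front of the work surface, level with it; the furniture and walls round the work are solid. World frame = base frame: x ahead of the robot, y to its left, z up, the work surface at z = 0. Lengths are in m, angles in rad, forces in N, time in s.
With the tool pointing down it reaches from about 0.375 to 0.825 m from the base axis. Payload 5.5 kg.
Tool frame: the origin (TCP) lies at the very end of the fingers, on their centre line; the grasp point (between the pads) lies 19 mm behind it (bot.tcp_to_grasp is the distance from the TCP to the grasp point, in m); z points along the fingers, y is the line along which they close (so a half turn about z gives the same grasp; the last joint's range is limited). The gripper opens to 85 mm and grips with 20 to 120 N. Pads are 22 mm wide; open, the fingers measure 114 mm over their backs; the gripper's body (76 mm by 85 mm) begins 54 mm behind the grasp point. The pads swing forward as they close: fully open they stand 13 mm farther back than shut.
Start: joints at [-1.223, 0.314, -0.047, 1.21, 0, 1.571], TCP at [0.204, -0.564, 0.198] pointing down, gripper open.
Joint ranges: [-2.67, 2.67], [-0.69, 1.73], [-1.03, 1.25], [-2.08, 2.16], [-1.42, 1.45], [-3.14, 3.14]. Speed limits (rad/s): [2.39, 2.39, 3.01, 3.14, 3.14, 3.14].

## Interface

Orientations are given as a 3x3 rotation matrix whose columns are the frame's x, y, z axes.
In Python, from bench import state, cams, bot, models gives the robot as it stands.
- The arm moves only by the tool send_rows, never from a script. Its argument "targets" is a list that holds one entry, the list of rows, each a list of 5 numbers: the shift along the tool's x, y, z in m, then the turn about the tool's z in rad, then the gripper command: -1 is shut, 1 is fully open, values between are in proportion. In form: [[[x, y, z, yaw, jaw], ...]]. A call has 1 to 10 rows; each row shifts and turns the commanded pose from where the row before left it, along the tool's axes as they then stand; what a row does not reach is not made up. A row lasts 1/12 s, in which the tool goes at most 41.7 mm and 7.16 degrees, less where a joint would pass 70% of its speed; a pose out of reach is approached as far as the arm can. A call with a gripper value outside its range is refused whole. The fingers move at their own pace and stop on an object; "squeeze" is the grip in N (left out, the last holds). Time passes only in rows, so rows that do not move let the fingers close. It gives the time, the measured TCP pose, the force, the opening and the grip force at its end, in the units of the state.
- state(): the state, without advancing time (a new reading comes with each control period).
- cams.grab_frame(name): name is "scene" or "top" or "wrist"; returns the picture (400x640x3 uint8, blue, green, red); there is no depth.
- cams.get_calibration(name): a dict with "mtx" (3x3 intrinsics, pixels), "R" (3x3) and "t" (3): a world point X has camera coordinates R X + t; the wrist camera has in their place "mount" (4x4, takes a point from camera to tool coordinates, whose origin is the TCP and whose axes are the flange's). Camera axes: x right, y down, z forward; pixel columns grow to the right and rows downward; lengths in m; the calibration is good to about 2 mm. A picture is of the moment at which its call begins: read the wrist's pose just before it. get_calibration takes no time and is no camera call.
- bot.sign_off(): hands the job in; it is judged then, once.
Trained networks look in the newest picture that a camera, given by its name, has taken for a name from the list of things; names that differ only in an ending like _2 or _b are one class to them, and where a whole thing is asked for, a point or a joint stands for the part that bears it (a point fixed in the world has none). Each returns a list of dicts, best first, with "confidence" (0 to 1); they miss things now and then, are a little off and sometimes report something else, mostly with a low value. They report only what shows in the picture. A call takes as long as a camera call. They do not tell look-alikes from the thing itself.
- models.masks_of(camera, label): "mask" (400x640 bool, what is visible of it) and "xy" ([column, row] in pixels, amid what is visible of it).
The state is a dict: "clock": time; "joint_pos": joint angles; "qd": joint speeds; "effort": joint torques, N m; "eef_pos": TCP position; "ee_rot": TCP orientation; "wrist_force": force on the tool from outside, world axes, zero at the start; "ft_torque": the same for the moment, N m; "opening": opening from 0.0 (shut) to 1.0 (fully open); "gripper_force": force on a finger pad.
Only numpy, scipy, OpenCV 4.12 (cv2) and the standard library are available. Lean on these libraries where they do the work, as an engineer would, in place of code of your own. Each camera call takes 0.05 s, during which the arm holds its last target. There are 200 camera calls.

## Working session

There is one attempt and no reset: what is moved stays moved. The work goes in short steps, Python scripts to look and compute and a tool call to move; the robot and the scene stay as the last step left them, time stands still between calls to the robot, and variables do not carry over. Pictures are saved under pics/ and viewed, at most 10 in all, crops included, and the job is handed in when it is done.

Besides the shell and the picture viewer there is one more tool, called after "Emit:" as name(argument=value, ...) on one line, values as JSON. send_rows: Moves the arm, as the interface text tells. Its arguments: {"type":"object","properties":{"targets":{"type":"array","items":{"type":"array","items":{"type":"array","items":{"type":"number"}}}},"squeeze":{"type":"number"}},"required":["targets"]}

```bash
mkdir -p pics; python3 - <<'E'
from bench import state,cams,bot,models
import cv2,numpy as np
s=state();print(s['clock'],s['eef_pos'],s['ee_rot'],s['wrist_force'])
for c in ['scene','top']:
    im=cams.grab_frame(c);cv2.imwrite(f'pics/{c}0.png',im)
    k=cams.get_calibration(c);print(c,k['mtx'].tolist(),(-k['R'].T@k['t']).round(3),k['R'].round(3).tolist())
    for l in ['box_casting_center','boss_casting_center','turnover_step']:
        for d in models.masks_of(c,l):
            m=d['mask'];ys,xs=np.nonzero(m);print(l,d['confidence'],d['xy'],m.sum(),xs.min(),xs.max(),ys.min(),ys.max())
E
```

```text
0.0 [ 0.20427813 -0.56349514  0.19715937] [[ 9.40130202e-01  3.40815014e-01 -5.73799797e-04]
 [ 3.40815497e-01 -9.40128894e-01  1.56853835e-03]
 [-4.86434876e-06 -1.67019014e-03 -9.99998605e-01]] [ 0.80731133 -0.29027397 -0.03070576]
scene [[502.2505425937518, 0.0, 327.4753585919058], [0.0, 502.2505425937518, 202.5764446956363], [0.0, 0.0, 1.0]] [-0.086 -0.752  0.381] [[0.702, -0.713, 0.001], [-0.271, -0.269, -0.924], [0.659, 0.648, -0.382]]
box_casting_center 0.85 [335.6, 211.4] 784 318 350 194 222
box_casting_center 0.68 [314.1, 257.1] 958 302 332 244 275
boss_casting_center 0.59 [361.9, 202.3] 396 350 377 190 211
turnover_step 0.63 [371.4, 232.2] 4702 301 431 197 265
top [[431.493664336604, 0.0, 307.0383845331483], [0.0, 431.493664336604, 201.87156068074697], [0.0, 0.0, 1.0]] [ 0.335 -0.165  0.918] [[0.026, -1.0, 0.017], [-0.987, -0.028, -0.158], [0.158, -0.013, -0.987]]
box_casting_center 0.6 [352.5, 249.2] 388 343 367 240 265
boss_casting_center 0.65 [325.2, 164.8] 376 314 335 157 176
turnover_step 0.71 [347.8, 185.3] 4552 300 384 148 224
```

View pics/top0.png

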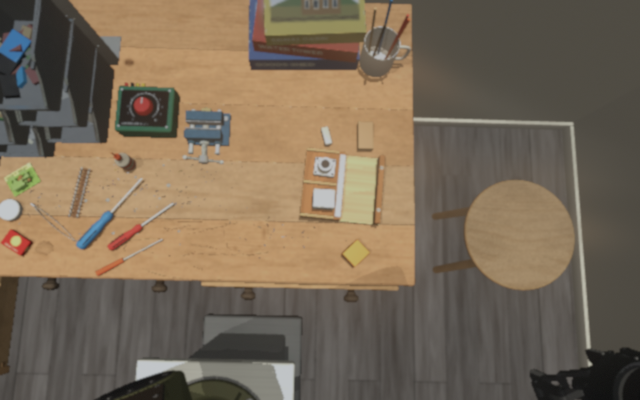

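View pics/scene0.png

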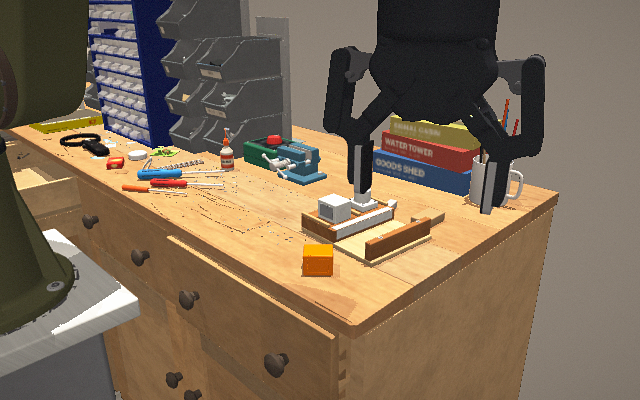

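The top view shows the step at cols 300–384, rows 148–224, with its well to the right (world −y). The grey box is near (324,199), the boss near (325,165), and the orange look-alike at (355,252).

```bash
cat > h.py <<'E'
from bench import state,cams,bot,models
import cv2,numpy as np
def ray(cam,uv,z,s=None):
    k=cams.get_calibration(cam);d=np.linalg.inv(k['mtx'])@[uv[0],uv[1],1.]
    if cam=='wrist':
        T=np.eye(4);T[:3,:3]=s['ee_rot'];T[:3,3]=s['eef_pos'];M=T@k['mount'];c=M[:3,3];d=M[:3,:3]@d
    else: c=-k['R'].T@k['t'];d=k['R'].T@d
    return (c+d*(z-c[2])/d[2]).round(4)
E
python3 - <<'E'
from h import *
im=cv2.imread('pics/top0.png');c=im[140:232,292:392];cv2.imwrite('pics/top1.png',cv2.resize(c,None,fx=6,fy=6,interpolation=cv2.INTER_CUBIC))
print('box',ray('top',(324,198),.064),'boss',ray('top',(325,163),.064))
k=cams.get_calibration('wrist');print(k['mtx'].tolist(),k['mount'].round(3).tolist())
E
```

```text
box [ 0.4809 -0.2097  0.064 ] boss [ 0.5532 -0.2104  0.064 ]
[[280.79095065046687, 0.0, 319.00591604934635], [0.0, 280.79095065046687, 201.21388484876093], [0.0, 0.0, 1.0]] [[0.001, -0.955, -0.298, 0.077], [1.0, 0.001, -0.0, 0.0], [0.001, -0.298, 0.955, -0.176], [0.0, 0.0, 0.0, 1.0]]
```

View pics/top1.png

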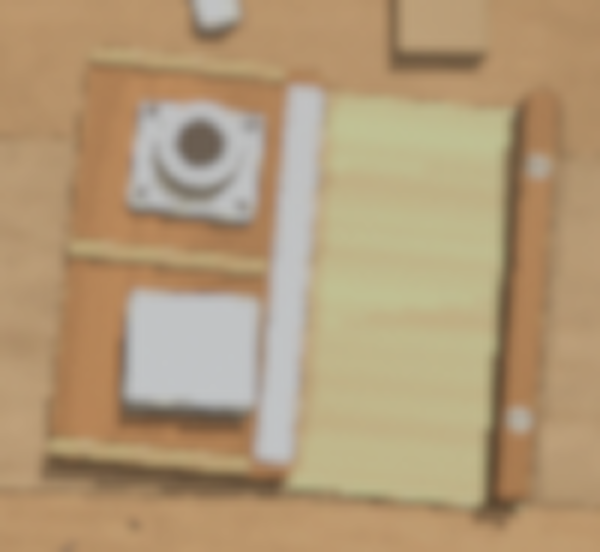

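The crop shows the nosing's front edge running (325,88)–(292,462), the box's top corners at about (132,290), (260,298), (252,412) and (124,402), and the boss in the far lane.

```bash
python3 - <<'E'
from h import *
f=lambda u,z: ray('top',(292+(u[0]+.5)/6-.5,140+(u[1]+.5)/6-.5),z)
for n,u,z in [('edgeFar',(325,88),.03),('edgeNear',(292,462),.03),('stripFarRear',(92,60),.036),('stripMidRear',(70,248),.036),('stripNearRear',(50,445),.036),('stripMidFront',(267,266),.036),('box',(132,290),.064),('box',(260,298),.064),('box',(252,412),.064),('box',(124,402),.064),('railF',(557,95),.038),('railN',(527,498),.038)]: print(n,f(u,z))
E
```

```text
edgeFar [ 0.5823 -0.2559  0.03  ]
edgeNear [ 0.4486 -0.246   0.03  ]
stripFarRear [ 0.5883 -0.1731  0.036 ]
stripMidRear [ 0.5206 -0.1672  0.036 ]
stripNearRear [ 0.4514 -0.1622  0.036 ]
stripMidFront [ 0.5162 -0.2358  0.036 ]
box [ 0.5009 -0.1883  0.064 ]
box [ 0.4994 -0.2314  0.064 ]
box [ 0.4607 -0.2293  0.064 ]
box [ 0.4628 -0.1865  0.064 ]
railF [ 0.58   -0.3367  0.038 ]
railN [ 0.4374 -0.326   0.038 ]
```

Step origin is at about (0.516, −0.2415), with its x axis along (−0.073, −0.997). The box is in the near lane at step (−30, −37) mm, which matches the given sizes. I'll rotate the nearly shut gripper first, then approach behind the box.

Emit:
send_rows(targets=[[[0,0,0,-0.115,-0.76],[0,0,0,-0.115,-0.76],[0,0,0,-0.115,-0.76],[0,0,0,-0.115,-0.76],[0,0,0,-0.115,-0.76],[0,0,0,-0.115,-0.76],[0,0,0,-0.115,-0.76],[0,0,0,-0.115,-0.76],[0,0,0,-0.115,-0.76],[0,0,0,-0.115,-0.76]]])

```text
clock: 1.23
eef_pos: [0.2045, -0.564, 0.198]
ee_rot: [[0.067, 0.998, 0.0], [0.998, -0.067, 0.0], [0.0, 0.0, -1.0]]
wrist_force: [-0.3, 0.4, 0.1]
opening: 0.123
gripper_force: 0.0
```

Emit:
send_rows(targets=[[[0.021,0.0125,0,0,-0.76],[0.021,0.0125,0,0,-0.76],[0.021,0.0125,0,0,-0.76],[0.021,0.0125,0,0,-0.76],[0.021,0.0125,0,0,-0.76],[0.021,0.0125,0,0,-0.76],[0.021,0.0125,0,0,-0.76],[0.021,0.0125,0,0,-0.76],[0.021,0.0125,0,0,-0.76],[0.021,0.0125,0,0,-0.76]]])

```text
clock: 2.07
eef_pos: [0.345, -0.3627, 0.1981]
ee_rot: [[0.073, 0.997, 0.0], [0.997, -0.073, -0.0], [-0.0, 0.0, -1.0]]
wrist_force: [0.1, -0.4, 0.4]
opening: 0.123
gripper_force: 0.0
```

Emit:
send_rows(targets=[[[0.021,0.0125,0,0,-0.76],[0.021,0.0125,0,0,-0.76],[0.021,0.0125,0,0,-0.76],[0.021,0.0125,0,0,-0.76],[0.021,0.0125,0,0,-0.76],[0.021,0.0125,0,0,-0.76],[0.021,0.0125,0,0,-0.76],[0.021,0.0125,0,0,-0.76],[0.021,0.0125,0,0,-0.76],[0,0,0,0,-0.76]]])

```text
clock: 2.9
eef_pos: [0.4725, -0.1806, 0.1981]
ee_rot: [[0.069, 0.998, 0.001], [0.998, -0.069, 0.001], [0.001, 0.001, -1.0]]
wrist_force: [-0.1, -0.0, -0.4]
opening: 0.121
gripper_force: 0.0
```

Now a wrist picture from near to refine the poses.

```bash
python3 - <<'E'
from h import *
import pickle
s=state();im=cams.grab_frame('wrist');cv2.imwrite('pics/w0.png',im);pickle.dump(s,open('s0.pkl','wb'))
print(s['clock'],s['eef_pos'])
for l in ['box_casting_center','boss_casting_center']:
  for d in models.masks_of('wrist',l):
    m=d['mask'];ys,xs=np.nonzero(m);print(l,d['confidence'],d['xy'],m.sum(),xs.min(),xs.max(),ys.min(),ys.max())
E
```

```text
2.9 [ 0.47252596 -0.18060295  0.1980847 ]
box_casting_center 0.91 [330.2, 205.2] 1317 313 345 184 226
box_casting_center 0.81 [252.4, 250.4] 1190 233 275 228 272
boss_casting_center 0.95 [386.7, 199.5] 1143 367 402 181 216
```

View pics/w0.png

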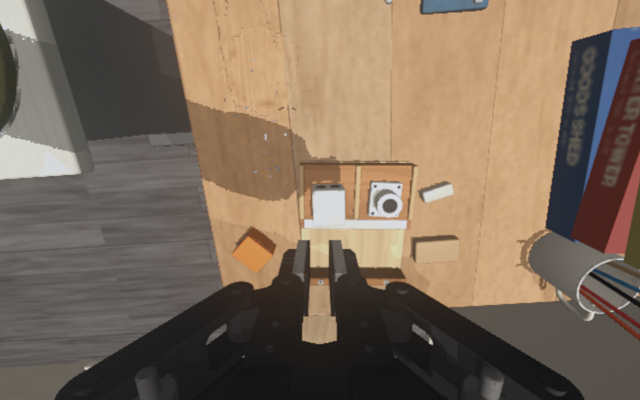

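The wrist view shows the box top at about cols 313–345, rows 193–226 (bored end at the upper rear), the boss at (387,200), the nosing's front edge near row 229, and the middle strip at col 358.

```bash
python3 - <<'E'
from h import *
import pickle
s=pickle.load(open('s0.pkl','rb'))
ex=np.array([-.073,-.9973]);ey=np.array([.9973,-.073]);o=np.array([.5157,-.2415])
for n,u,z in [('edgeL',(304,229),.03),('edgeR',(407,229),.03),('midrear',(358,166),.036),('midfront',(358,220),.036),('nearrear',(303,166),.036),('farrear',(415,166),.036),('boxrearL',(313,194),.064),('boxrearR',(343,194),.064),('boxfrL',(314,226),.064),('boxfrR',(345,226),.064),('bores bottom',(328,184),.03)]:
    p=ray('wrist',u,z,s)[:2];print(n,p,(ex@(p-o)).round(4),(ey@(p-o)).round(4))
E
```

```text
edgeL [ 0.4485 -0.2483] 0.0117 -0.0665
edgeR [ 0.5847 -0.2576] 0.011 0.07
midrear [ 0.5214 -0.1679] -0.0738 0.0003
midfront [ 0.5195 -0.2381] -0.0037 0.0035
nearrear [ 0.4548 -0.1634] -0.0734 -0.0664
farrear [ 0.5905 -0.1726] -0.0742 0.0696
boxrearL [ 0.4654 -0.1916] -0.0461 -0.0538
boxrearR [ 0.4998 -0.1939] -0.0463 -0.0193
boxfrL [ 0.4636 -0.2311] -0.0066 -0.0527
boxfrR [ 0.5004 -0.2336] -0.0068 -0.0158
bores bottom [ 0.4838 -0.1893] -0.0497 -0.0356
```

Emit:
send_rows(targets=[[[0.009,0.006,0,0,-0.76],[0.0095,0.0055,0,0,-0.76],[0,0,0.03,0,-0.76],[0,0,0.03,0,-0.76],[0,0,0.03,0,-0.76],[0,0,0.03,0,-0.76],[0,0,0.02,0,-0.76],[0,0,0.01,0,-0.76],[0,0,0.01,0,-0.76],[0,0,0,0,-0.76]]])

```text
clock: 3.88
eef_pos: [0.4827, -0.1655, 0.0368]
ee_rot: [[0.073, 0.997, -0.002], [0.997, -0.073, 0.001], [0.001, -0.002, -1.0]]
wrist_force: [-1.2, 0.3, 0.3]
opening: 0.119
gripper_force: 0.0
```

Emit:
send_rows(targets=[[[0,0.002,0,0,-0.76],[-0.004,0,0,0,-0.76],[-0.004,0,0,0,-0.76],[-0.004,0,0,0,-0.76],[-0.004,0,0,0,-0.76],[-0.004,0,0,0,-0.76],[-0.004,0,0,0,-0.76],[-0.004,0,0,0,-0.76],[-0.004,0,0,0,-0.76],[0,0,0,0,-0.76]]])

```text
clock: 4.72
eef_pos: [0.4829, -0.1987, 0.038]
ee_rot: [[0.074, 0.997, 0.0], [0.997, -0.074, -0.0], [-0.0, 0.0, -1.0]]
wrist_force: [0.4, 0.3, -0.3]
opening: 0.122
gripper_force: 0.0
```

```bash
python3 - <<'E'
from h import *
s=state();im=cams.grab_frame('wrist');print(s['eef_pos'],s['wrist_force'])
j=cams.grab_frame('scene')
cv2.imwrite('pics/p1.png',np.hstack([cv2.resize(im[100:400,170:470],(400,400)),cv2.resize(j[150:290,270:410],(400,400),interpolation=cv2.INTER_CUBIC)]))
E
```

```text
[ 0.48290169 -0.19868517  0.03799606] [ 0.39870473  0.31298142 -0.25978225]
```

View pics/p1.png

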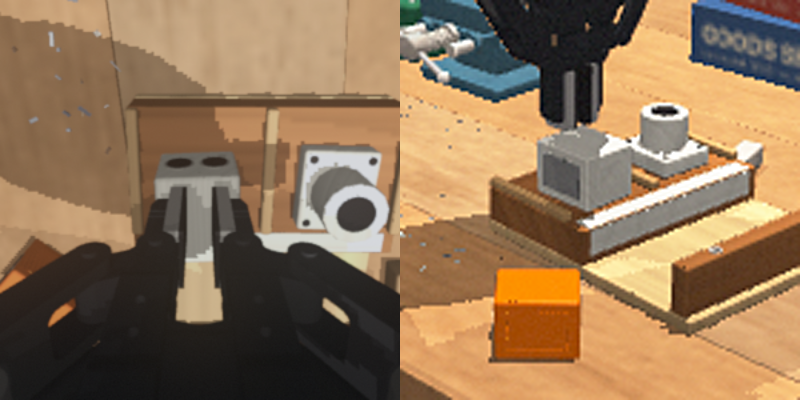

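The picture shows the box unmoved (scene cols 318–351), with the finger tips at its rear top edge. I'll project the expected tip and box corners to check whether they are behind the box.

```bash
cat >> h.py <<'E'
def proj(cam,X,s=None):
    k=cams.get_calibration(cam);X=np.asarray(X,float)
    if cam=='wrist':
        T=np.eye(4);T[:3,:3]=s['ee_rot'];T[:3,3]=s['eef_pos'];c=(np.linalg.inv(T@k['mount'])@[*X,1])[:3]
    else: c=k['R']@X+k['t']
    p=k['mtx']@c;return (p[:2]/p[2]).round(1)
O=np.array([.5157,-.2415]);EX=np.array([-.073,-.9973]);EY=np.array([.9973,-.073])
W=lambda x,y,z:[*(O+x*EX+y*EY),z]
E
python3 - <<'E'
from h import *
s=state()
print('tcp',proj('wrist',s['eef_pos'],s),proj('scene',s['eef_pos']))
for x in(-.052,-.008):
  for y in(-.055,-.017):
    for z in(.03,.064):
      a=proj('wrist',W(x,y,z),s);b=proj('scene',W(x,y,z));print(x,y,z,'wristcrop',((a-[170,100])*4/3).round(),'scenecrop',(np.array([400,0])+(b-[270,150])*400/140).round())
a=proj('wrist',s['eef_pos'],s);print(((a-[170,100])*4/3).round())
im=cv2.imread('pics/p1.png');cv2.imwrite('pics/p2.png',np.hstack([cv2.resize(im[130:280,110:260],(400,400)),cv2.resize(im[50:230,500:680],(400,400))]))
E
```

```text
tcp [318.3 231.2] [330.  210.8]
-0.052 -0.055 0.03 wristcrop [161. 149.] scenecrop [535. 189.]
-0.052 -0.055 0.064 wristcrop [154. 175.] scenecrop [535. 136.]
-0.052 -0.017 0.03 wristcrop [234. 149.] scenecrop [582. 172.]
-0.052 -0.017 0.064 wristcrop [241. 175.] scenecrop [583. 121.]
-0.008 -0.055 0.03 wristcrop [163. 224.] scenecrop [584. 212.]
-0.008 -0.055 0.064 wristcrop [157. 262.] scenecrop [585. 158.]
-0.008 -0.017 0.03 wristcrop [232. 224.] scenecrop [632. 194.]
-0.008 -0.017 0.064 wristcrop [238. 262.] scenecrop [633. 141.]
[198. 175.]
```

View pics/p2.png

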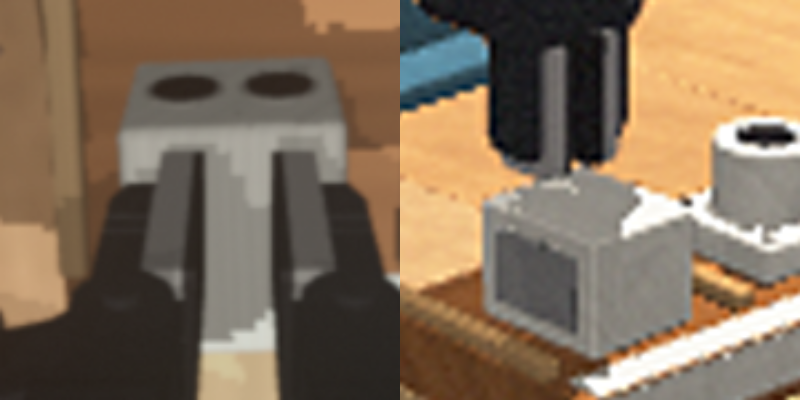

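The rear face with both bores is fully visible and the fingers lie over the box top, so the finger tips are really about 30 mm above the reported TCP. I'll check that against the start picture and retreat before going lower.

```bash
python3 - <<'E'
from h import *
R=np.array([[.940,.341,0],[.341,-.940,0],[0,0,-1]]);p=np.array([.2043,-.5635,.1972])
for d in(0,.013,.03,.045):
  print(d,[proj('scene',p+R@[x,y,-d]) for y in(-.0425,.0425) for x in (-.011,.011)])
E
```

```text
0 [array([361.3, 251. ]), array([371. , 239.4]), array([472.7, 274.5]), array([477.8, 260.8])]
0.013 [array([361.7, 236. ]), array([371.6, 225. ]), array([474.7, 258.4]), array([479.8, 245.3])]
0.03 [array([362.4, 215.8]), array([372.3, 205.5]), array([477.5, 236.7]), array([482.5, 224.5])]
0.045 [array([362.9, 197.3]), array([373. , 187.8]), array([480.1, 216.9]), array([485. , 205.5])]
```

Emit:
send_rows(targets=[[[0.009,0,0,0,-0.76],[0.009,0,0,0,-0.76],[0.009,0,0,0,-0.76],[0.009,0,0,0,-0.76],[0,0,0.005,0,-0.76],[0,0,0.005,0,-0.76],[0,0,0.005,0,-0.76],[0,0,0,0,-0.76]]])

```text
clock: 5.48
eef_pos: [0.4846, -0.1618, 0.0216]
ee_rot: [[0.073, 0.997, -0.002], [0.997, -0.073, 0.0], [0.0, -0.002, -1.0]]
wrist_force: [0.4, 1.0, -0.7]
opening: 0.118
gripper_force: 0.0
```

```bash
python3 - <<'E'
from h import *
s=state();im=cams.grab_frame('wrist');print(s['eef_pos'],s['wrist_force'])
j=cams.grab_frame('scene')
print('tcp',proj('wrist',s['eef_pos'],s),((proj('scene',s['eef_pos'])-[295,160])*5+[400,0]))
cv2.imwrite('pics/p3.png',np.hstack([cv2.resize(im[150:310,240:400],(400,400)),cv2.resize(j[160:240,295:375],(400,400),interpolation=cv2.INTER_CUBIC)]))
E
```

```text
[ 0.48459134 -0.16176977  0.02164675] [ 0.37833693  1.03807868 -0.70256763]
tcp [318.3 231.2] [505.5 266. ]
```

View pics/p3.png

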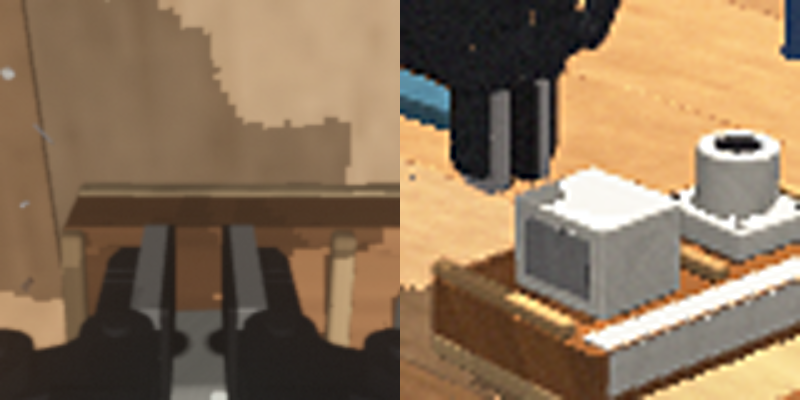

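The start picture and this view agree: the real finger tips sit about 32 mm short of the reported TCP, so they are at z ≈ 0.053 now, behind the box. I'll go down to tip z ≈ 0.042 and push.

Emit:
send_rows(targets=[[[0,0,0.006,0,-0.76],[0,0,0.0055,0,-0.76],[0,0,0,0,-0.76],[-0.004,0,0,0,-0.76],[-0.004,0,0,0,-0.76],[-0.004,0,0,0,-0.76],[-0.004,0,0,0,-0.76],[-0.004,0,0,0,-0.76],[-0.004,0,0,0,-0.76],[-0.004,0,0,0,-0.76]]])

```text
clock: 6.42
eef_pos: [0.4836, -0.1903, 0.0117]
ee_rot: [[0.073, 0.997, 0.0], [0.997, -0.073, 0.0], [0.0, 0.0, -1.0]]
wrist_force: [0.2, 1.3, -0.0]
opening: 0.116
gripper_force: 0.6
```

Emit:
send_rows(targets=[[[-0.003,0,0,0,-0.76],[-0.003,0,0,0,-0.76],[-0.003,0,0,0,-0.76],[0,0,0,0,-0.76]]])

```text
clock: 6.75
eef_pos: [0.4828, -0.1995, 0.0115]
ee_rot: [[0.073, 0.997, -0.0], [0.997, -0.073, -0.001], [-0.001, -0.0, -1.0]]
wrist_force: [-0.7, 0.5, 0.2]
opening: 0.119
gripper_force: 0.0
```

```bash
python3 - <<'E'
from h import *
s=state();im=cams.grab_frame('wrist');print(s['eef_pos'],s['wrist_force'],EX@(s['eef_pos'][:2]-O),EY@(s['eef_pos'][:2]-O))
j=cams.grab_frame('scene')
cv2.imwrite('pics/p4.png',np.hstack([cv2.resize(im[150:310,240:400],(400,400)),cv2.resize(j[160:240,295:375],(400,400),interpolation=cv2.INTER_CUBIC)]))
E
```

```text
[ 0.48280604 -0.19954393  0.01145828] [-0.74945632  0.53048041  0.17180744] -0.03944153126713094 -0.035867940960801245
```

View pics/p4.png

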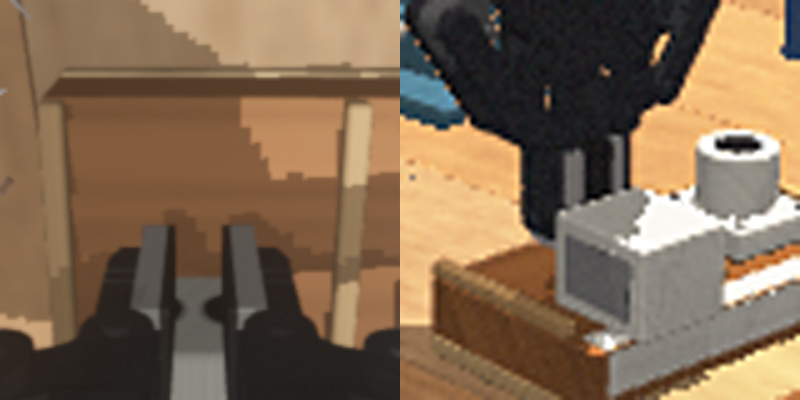

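The box is now square against the fingers and about 22 mm further on, with its front overhanging the edge. I'll continue to tip it over.

Emit:
send_rows(targets=[[[-0.004,0,0,0,-0.76],[-0.004,0,0,0,-0.76],[-0.004,0,0,0,-0.76],[-0.004,0,0,0,-0.76],[-0.004,0,0,0,-0.76],[-0.004,0,0,0,-0.76],[-0.004,0,0,0,-0.76],[-0.004,0,0,0,-0.76],[-0.004,0,0,0,-0.76],[-0.004,0,0,0,-0.76]]])

```text
clock: 7.68
eef_pos: [0.4798, -0.2393, 0.0115]
ee_rot: [[0.073, 0.997, -0.0], [0.997, -0.073, -0.0], [-0.0, -0.0, -1.0]]
wrist_force: [-0.6, 0.3, -0.7]
opening: 0.124
gripper_force: 0.0
```

Emit:
send_rows(targets=[[[0,0,0,0,-0.76],[0,0,0,0,-0.76],[0,0,0,0,-0.76]]])

```text
clock: 7.93
eef_pos: [0.4799, -0.2387, 0.0115]
ee_rot: [[0.073, 0.997, -0.0], [0.997, -0.073, 0.0], [0.0, -0.0, -1.0]]
wrist_force: [-0.2, 0.0, -0.4]
opening: 0.116
gripper_force: 0.0
```

```bash
python3 - <<'E'
from h import *
s=state();im=cams.grab_frame('top');print(s['eef_pos'],s['wrist_force'],EX@(s['eef_pos'][:2]-O),EY@(s['eef_pos'][:2]-O))
j=cams.grab_frame('scene')
cv2.imwrite('pics/p5.png',np.hstack([cv2.resize(im[140:240,292:392],(400,400),interpolation=cv2.INTER_CUBIC),cv2.resize(j[170:270,305:405],(400,400),interpolation=cv2.INTER_CUBIC)]))
E
```

```text
[ 0.47989813 -0.23872682  0.0114564 ] [-0.22434265  0.00299623 -0.41143383] -0.00015215627063843305 -0.03590765114718024
```

View pics/p5.png

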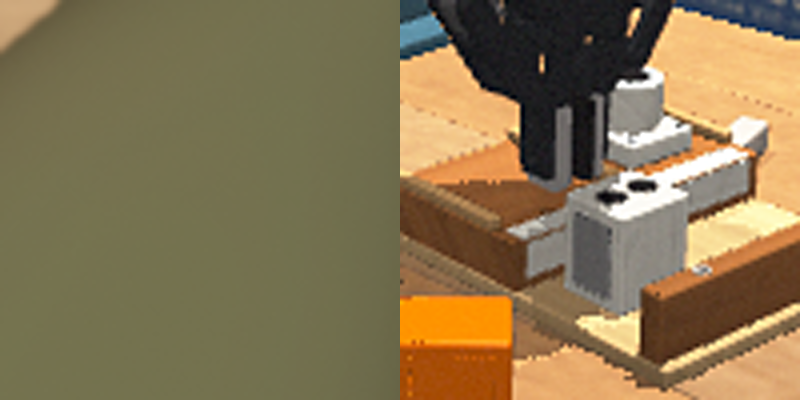

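The box stands in the well with its bores up at about (612,195) and (642,185) in the crop, and the boss hasn't moved. I'll back off, lift clear and check.

Emit:
send_rows(targets=[[[0.006,0,0,0,-0.76],[0.01,0,0,0,-0.76],[0.012,0,-0.005,0,-0.76],[0.01,0,-0.025,0,-0.76],[0,0,-0.035,0,-0.76],[0,0,-0.035,0,-0.76],[0,0,-0.035,0,-0.76],[0,0,-0.03,0,-0.76],[0,0,0,0,-0.76],[0,0,0,0,-0.76]]])

```text
clock: 8.87
eef_pos: [0.4844, -0.2003, 0.1789]
ee_rot: [[0.072, 0.997, 0.004], [0.997, -0.072, -0.001], [-0.001, 0.004, -1.0]]
wrist_force: [-0.4, -0.0, 0.3]
opening: 0.12
gripper_force: 0.0
```

```bash
python3 - <<'E'
from h import *
s=state();print(s['eef_pos'],s['wrist_force'])
j=cams.grab_frame('scene');w=cams.grab_frame('wrist')
for l in ['box_casting_center','boss_casting_center']:
  for c in('scene','wrist'):
    for d in models.masks_of(c,l): ys,xs=np.nonzero(d['mask']);print(c,l,d['confidence'],d['xy'],xs.min(),xs.max(),ys.min(),ys.max())
print('expected box', [proj('scene',W(x,y,z)).tolist() for x in(.010,.044) for y in(-.055,-.017) for z in(.008,.052)])
cv2.imwrite('pics/p6.png',np.hstack([cv2.resize(w[100:300,220:420],(400,400)),cv2.resize(j[170:270,305:405],(400,400),interpolation=cv2.INTER_CUBIC)]))
E
```

```text
[ 0.48436149 -0.20031411  0.17886724] [-0.37978085 -0.02267797  0.29065195]
scene box_casting_center 0.84 [316.2, 256.8] 303 333 244 275
scene box_casting_center 0.8 [361.0, 230.8] 346 376 213 248
wrist box_casting_center 0.91 [241.1, 244.3] 217 264 222 268
wrist box_casting_center 0.86 [318.0, 237.6] 303 334 223 261
wrist box_casting_center 0.55 [351.5, 204.1] 287 415 148 282
scene boss_casting_center 0.86 [362.1, 201.8] 347 376 186 211
wrist boss_casting_center 0.63 [382.4, 190.2] 362 398 168 209
expected box [[341.7, 239.6], [342.1, 215.3], [358.2, 233.0], [358.8, 209.2], [356.1, 246.8], [356.8, 221.9], [372.6, 239.8], [373.6, 215.4]]
```

View pics/p6.png

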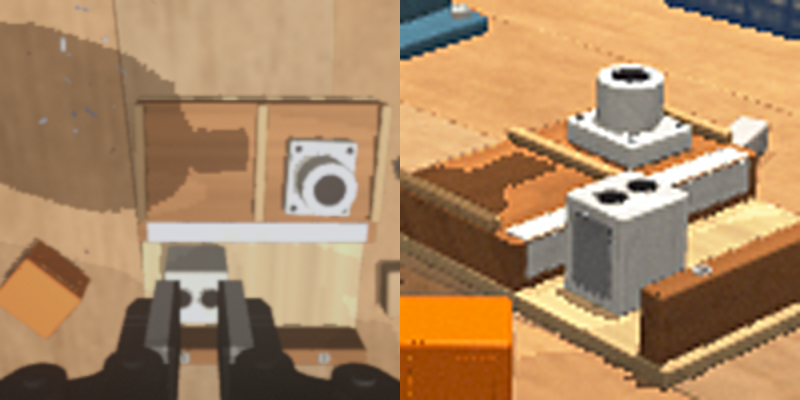

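The box stands upright with bores up, about 9 mm clear of the step face, so its centre is at step x ≈ 0.036. The boss hasn't moved and the gripper is clear, so I'll hand in.

```bash
python3 -c "from bench import bot;print(bot.sign_off())"
```

```text
the job is handed in; nothing more can be done
None
```

The box casting was tumbled once into the well and stands there on its front end, bores up; the boss casting is unmoved, the gripper is clear, and the job was handed in at about 9 s, with no verdict returned.

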